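Weigh out the drawing board's counterweight

ROBOT

A 6-joint arm with a two-finger parallel gripper is mounted at the origin on the work surface. World frame = base frame: x ahead of the robot, y to its left, z up, the work surface at z = 0. Lengths are in mm, angles in rad, forces in N, time in s.
With the tool pointing down it reaches from about 325 to 775 mm from the base axis. Payload 5.5 kg.
Tool frame: the origin (TCP) lies between the finger pads; the fingertips stand arm.tips_ahead ahead of it and the grasp point (between the pads) lies 5 mm behind it (arm.tips_ahead is the distance from the TCP to the fingertips, in mm); z points along the fingers, y is the line along which they close (so a half turn about z gives the same grasp; the last joint's range is limited). The gripper opens to 85 mm and grips with 20 to 120 N. Pads are 22 mm wide; open, the fingers measure 114 mm over their backs; the gripper's body (76 mm by 85 mm) begins 54 mm behind the grasp point. The pads swing forward as they close: fully open they stand 13 mm farther back than shut.
Start: joints at [-0.057, 0.091, 1.231, -0, 1.82, -0.057], TCP at [600.014, -0.003, 245.275] pointing down, gripper open.
Joint ranges: [-2.87, 2.87], [-0.86, 2.18], [0.17, 2.46], [-1.51, 4.65], [0.06, 2.69], [-2.65, 2.65]. Speed limits (rad/s): [2.57, 2.57, 3.01, 3.14, 3.14, 3.14].

INTERFACE

Orientations are given as a rotation vector (axis times angle).
In Python, from station import arm gives the robot as it stands. The module is installed in compiled form; this text tells all that it offers.
- The arm moves only by the tool play_rows, never from a script. Its argument "commands" is a list of rows, each an object of numbers: "fingers": the gripper command: -1 is shut, 1 is fully open, values between are in proportion; "dx", "dy", "dz": the shift along the tool's x, y, z in mm; "spin": the turn about the tool's z in rad. In form: [{"fingers": .., "dx": .., "dy": .., "dz": .., "spin": ..}, ...]. A call has 1 to 10 rows; each row shifts and turns the commanded pose from where the row before left it, along the tool's axes as they then stand; what a row does not reach is not made up. A row lasts 1/10 s, in which the tool goes at most 50 mm and 8.59 degrees, less where a joint would pass 70% of its speed; a pose out of reach is approached as far as the arm can. A call with a gripper value outside its range is refused whole. The fingers move at their own pace and stop on an object; the grip force is fixed at half the most. Time passes only in rows, so rows that do not move let the fingers close. It gives the time, the measured TCP pose, the force, the opening and the grip force at its end, in the units of the state.
- arm.get_state(): the state, without advancing time (a new reading comes with each control period).
- arm.get_image(name): name is "scene" or "side" or "wrist"; returns a dict with "pixels" (384x512x3 uint8, red, green, blue), "fx", "fy", "cx", "cy" (pixels), "dist" ([k1, k2, p1, p2, k3] as OpenCV has them; the pictures are not rectified), "extrinsics" (4x4, takes a point from camera to world coordinates). Camera axes: x right, y up, looking along -z (the intrinsics and any distortion apply to the point x, -y, -z); pixel columns grow to the right and rows downward; lengths in mm; the calibration is good to about 2 mm. A picture is of the moment at which its call begins. There is no depth.
- arm.hand_in(): hands the job in; it is judged then, once.
The state is a dict: "t": time; "joints": joint angles; "qd": joint speeds; "joint_torque": joint torques, N m; "tcp_pos": TCP position; "eef_rot": TCP orientation; "force": force on the tool from outside, world axes, zero at the start; "ft_torque": the same for the moment, N m; "width": finger opening in mm; "grasp_force": force on a finger pad.
Only numpy, scipy, OpenCV 4.12 (cv2) and the standard library are available. Lean on these libraries where they do the work, as an engineer would, in place of code of your own. Each camera call takes 0.05 s, during which the arm holds its last target. There are 200 camera calls.

TASK

Pick the one steel counterweight that brings the sprung scale's pointer to rest between the two tabs of the brass fork, and set it upright on the pan, lowering it gently rather than dropping it. Leave the other two counterweights standing where they are.

Things in the scene. Friction and masses are not known exactly. Their poses are not given: they have to be found in the camera images.
- weight_small: The small counterweight: a plain turned steel cylinder 34 mm in diameter and 25 mm tall with an upright knob 20 mm in diameter (18 mm over its lowest 8 mm) and 30 mm tall on top, 55 mm in all; about 250 g, it sinks the scale pan about 14 mm (within 2 mm). Stands upright on the bench; origin at the centre of its underside, z up.
- weight_medium: The medium counterweight: a plain turned steel cylinder 50 mm in diameter and 28 mm tall with an upright knob 20 mm in diameter (18 mm over its lowest 8 mm) and 30 mm tall on top, 58 mm in all; about 500 g, it sinks the scale pan about 28 mm (within 2 mm). Stands upright on the bench; origin at the centre of its underside, z up.
- weight_large: The large counterweight: a plain turned steel cylinder 60 mm in diameter and 30.5 mm tall with an upright knob 20 mm in diameter (18 mm over its lowest 8 mm) and 30 mm tall on top, 60.5 mm in all; about 750 g, it sinks the scale pan about 42 mm (within 2 mm). Stands upright on the bench; origin at the centre of its underside, z up.
- pan_top (a point): Centre of the upper face of the floor of the scale's round aluminium pan: flat to 65 mm radius, rim 8 mm above the floor, 150 mm across outside, on a sprung stem over a grey base 150 mm square and 45 mm tall. Unloaded it is 115 mm above the bench. It only moves up and down. A brass pointer tab, 14 mm wide, 3 mm thick, sticks out of the pan at this same height towards the fork.
- fork_mid (a point): Middle of the gap of the fixed brass fork (24 mm wide, 26 mm tall over all) that marks the wanted weight: one tab starts 10 mm above this point, the other 10 mm below. It is clamped to a thin steel post, 140 mm tall, 112 mm from the pan's centre on the side away from the robot, at a height 14 to 42 mm below the unloaded pointer, whose tip passes the tabs with 3 mm to spare.
- pan (a joint): How far the scale pan has sunk, m: 0 unloaded, growing downward, stop at 0.060. Spring 175 N/m (14 mm for 250 g), damped so that it settles in about a second without bouncing.
Mind the look-alikes: they are no part of the job. Leave any purple look-alike of the weight_small alone.

How it is judged (in metres and radians):
At the end, for the whole second after the job is handed in: One counterweight stands upright (within 8 degrees) and at rest on the pan's floor, within 45 mm of its centre; the pan is still, with the pointer's height between the fork's tabs (within 10 mm of the fork's middle); the other two counterweights are within 20 mm of where they started (z of pan_top in the frame of fork_mid between -0.01 and 0.01 m and velocity of joint pan between -0.01 and 0.01 m/s and ((horizontal distance between weight_small and pan_top below 0.045 m and z of weight_small in the frame of pan_top between -0.006 and 0.006 m and angle between weight_small's own z axis and vertical below 0.15 rad and linear speed of weight_small below 0.02 m/s and distance of each of weight_medium, weight_large from where it was at the start of the episode below 0.02 m) or (horizontal distance between weight_medium and pan_top below 0.045 m and z of weight_medium in the frame of pan_top between -0.006 and 0.006 m and angle between weight_medium's own z axis and vertical below 0.15 rad and linear speed of weight_medium below 0.02 m/s and distance of each of weight_small, weight_large from where it was at the start of the episode below 0.02 m) or (horizontal distance between weight_large and pan_top below 0.045 m and z of weight_large in the frame of pan_top between -0.006 and 0.006 m and angle between weight_large's own z axis and vertical below 0.15 rad and linear speed of weight_large below 0.02 m/s and distance of each of weight_small, weight_medium from where it was at the start of the episode below 0.02 m))); the robot touches nothing.
It fails at once if the weight was dropped or slammed onto the pan (pan driven down faster than 0.5 m/s) (velocity of joint pan above 0.5 m/s).
It also fails if it takes over 40 s, if anything falls off the work surface, if the arm or the gripper's body presses on something with over 40 N, if the wrist force passes 120 N, or if a joint passes its speed limit or range.

## Working session

There is one attempt and no reset: what is moved stays moved. The work goes in short steps, Python scripts to look and compute and a tool call to move; the robot and the scene stay as the last step left them, time stands still between calls to the robot, and variables do not carry over. Pictures are saved under pics/ and viewed, at most 10 in all, crops included, and the job is handed in when it is done.

Besides the shell and the picture viewer there is one more tool, called after "Call:" as a command line: name --argument value ..., lists and objects as JSON in quotes. play_rows: Moves the arm, as the interface text tells. Its arguments: {"type":"object","properties":{"commands":{"type":"array"}},"required":["commands"]}

```bash
mkdir -p pics
cat > h.py <<'E'
import numpy as np, cv2
from station import arm
def K(im): return np.array([[im['fx'],0,im['cx']],[0,im['fy'],im['cy']],[0,0,1.]])
def ray(im,u,v):
    p=cv2.undistortPoints(np.array([[[u,v]]],float),K(im),np.array(im['dist'],float))[0,0]
    E=np.array(im['extrinsics']); d=E[:3,:3]@np.array([p[0],-p[1],-1]); return E[:3,3],d/np.linalg.norm(d)
def onz(im,u,v,z):
    o,d=ray(im,u,v); return o+d*(z-o[2])/d[2]
def tri(a,b):
    (o1,d1),(o2,d2)=a,b
    s=np.linalg.lstsq(np.c_[d1,-d2],o2-o1,rcond=None)[0]
    p,q=o1+s[0]*d1,o2+s[1]*d2; return (p+q)/2,np.linalg.norm(p-q)
def proj(im,P):
    E=np.array(im['extrinsics']); c=E[:3,:3].T@(np.array(P,float)-E[:3,3]); c=c*[1,-1,-1]
    return cv2.projectPoints(c.reshape(1,1,3),np.zeros(3),np.zeros(3),K(im),np.array(im['dist'],float))[0].ravel()
E
python3 - <<'E'
from h import *
import pickle
d={n:arm.get_image(n) for n in("scene","side","wrist")}
pickle.dump(d,open('d0.pkl','wb'))
for n in d:
    cv2.imwrite(f'pics/{n}0.png',cv2.resize(d[n]['pixels'][:,:,::-1],(800,600),interpolation=cv2.INTER_CUBIC)); print(n,np.round(d[n]['extrinsics'],2).tolist(),d[n]['fx'])
print(arm.get_state(),arm.tips_ahead)
E
```

```text
scene [[-0.74, -0.56, 0.38, 878.56], [0.67, -0.6, 0.42, 348.73], [-0.01, 0.57, 0.82, 781.04], [0.0, 0.0, 0.0, 1.0]] 409.681144832816
side [[0.7, 0.41, -0.58, -19.3], [-0.71, 0.39, -0.58, -588.62], [-0.01, 0.82, 0.57, 663.54], [0.0, 0.0, 0.0, 1.0]] 432.7433587403726
wrist [[1.0, 0.0, 0.0, 600.17], [-0.0, 0.95, 0.3, 77.58], [-0.0, -0.3, 0.95, 373.94], [0.0, 0.0, 0.0, 1.0]] 281.5797987176858
{'t': 0.15, 'joints': array([-5.66839786e-02,  9.17069160e-02,  1.23162112e+00, -3.96815500e-07,
        1.81980337e+00, -5.67122176e-02]), 'qd': array([-7.32667404e-04, -3.30420507e-03, -4.29337203e-03, -6.13262963e-05,
        1.85285419e-03, -4.98348482e-04]), 'joint_torque': array([ 1.18562282e-03, -4.59372532e+01, -4.18527281e+01, -2.23398712e-05,
        9.54780931e-03, -9.16542831e-06]), 'tcp_pos': array([5.99805168e+02, 1.87653641e-02, 2.44391331e+02]), 'eef_rot': array([-2.22059837e+00, -2.22066086e+00,  1.60939040e-03]), 'force': array([ 0.30808235,  0.33166798, -0.09733133]), 'ft_torque': array([-0.02592145, -0.00086269,  0.00092125]), 'grasp_force': 0.0, 'width': 85.29574674727276} 14.0
```

View pics/scene0.png

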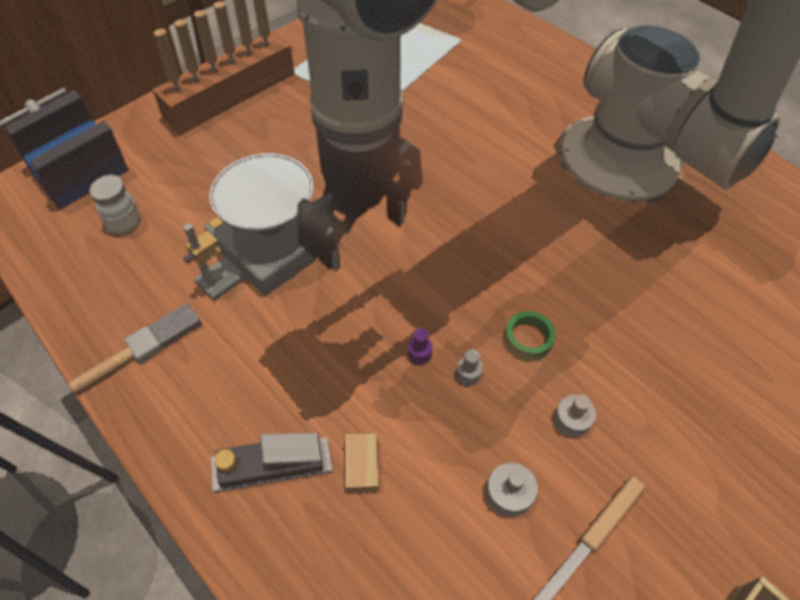

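View pics/side0.png

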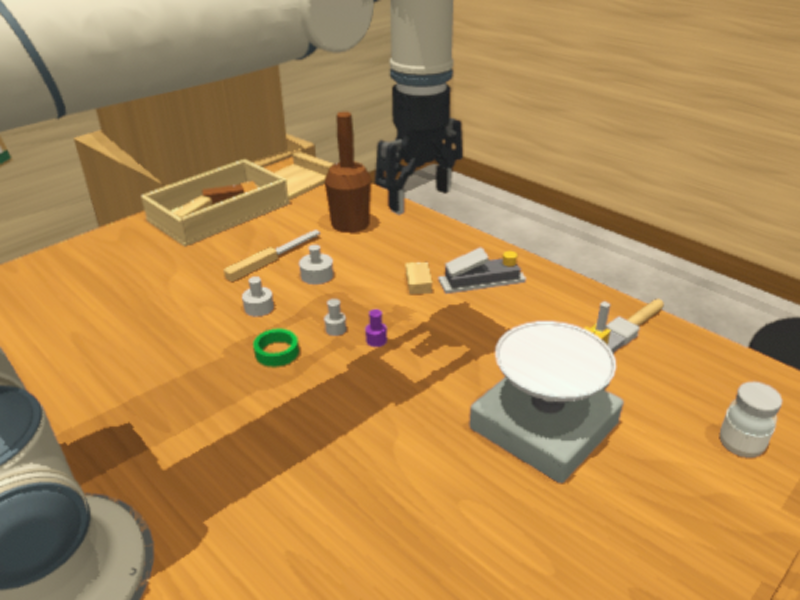

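The scene view shows the pan at (262,190) and the fork at (205,245). The candidates there are small steel (470,367), medium steel (576,414), large steel (512,488) and the purple look-alike (420,346), which I'll leave alone. The jar at (115,205) is not a weight. In the side view the weights are at (335,318), (258,297) and (316,266), and the pan is at (555,360).

Run:
```python
from h import *
import pickle
d=pickle.load(open('d0.pkl','rb'))
s=d['scene']['pixels'][:,:,::-1]; q=d['side']['pixels'][:,:,::-1]
a=cv2.resize(s[90:200,100:220],None,fx=5,fy=5,interpolation=cv2.INTER_CUBIC)
cv2.imwrite('pics/forkA.png',a)
b=cv2.resize(q[185:245,310:430],(600,300),interpolation=cv2.INTER_CUBIC)
c=cv2.resize(s[215:335,260:400],(700,600),interpolation=cv2.INTER_CUBIC)
cv2.imwrite('pics/wA.png',c)
cv2.imwrite('pics/forkB.png',b)
S=1/1.5625
f=lambda n,u,v:ray(d[n],u*S,v*S)
for n,a,b in [('small knob',(472,354),(334,303)),('med knob',(579,400),(256,282)),('large knob',(516,475),(315,250)),('purple',(420,335),(376,315)),('pan',(262,187),(555,357)),('post top',(189,229),(604,306))]:
    print(n,tri(f('scene',*a),f('side',*b)))
```

```text
small knob (array([521.38303816, 112.57911951,  53.78184879]), np.float64(2.981422377042954))
med knob (array([470.47836874, 251.58051034,  54.49684609]), np.float64(1.5322040124891112))
large knob (array([603.19883628, 261.12065701,  56.0644572 ]), np.float64(3.3430578400429547))
purple (array([549.02754702,  44.34696054,  50.20772276]), np.float64(1.8823453023340777))
pan (array([ 575.6333916 , -258.06646565,  123.14498914]), np.float64(1.8333950612933896))
post top (array([ 700.16230448, -251.39922334,  135.16261283]), np.float64(1.5302644381910953))
```

View pics/forkA.png

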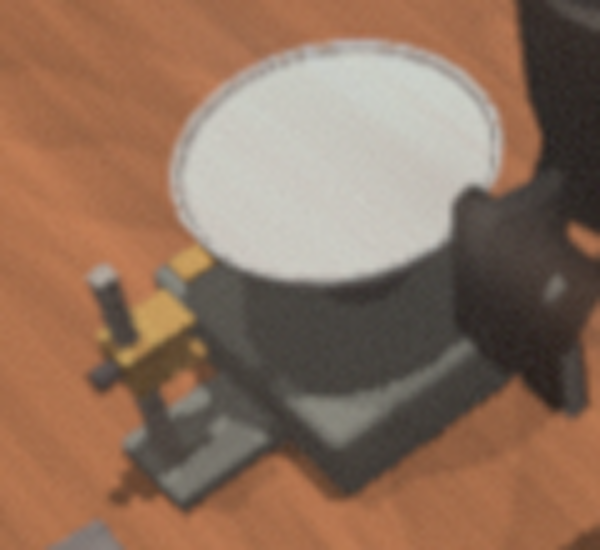

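View pics/forkB.png

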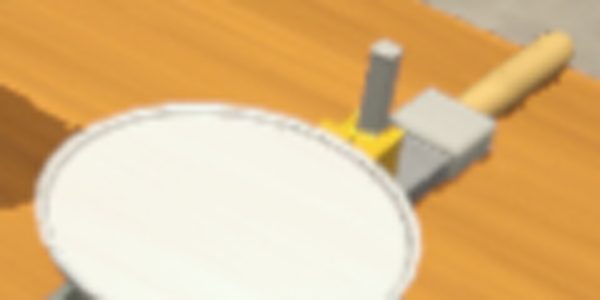

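View pics/wA.png

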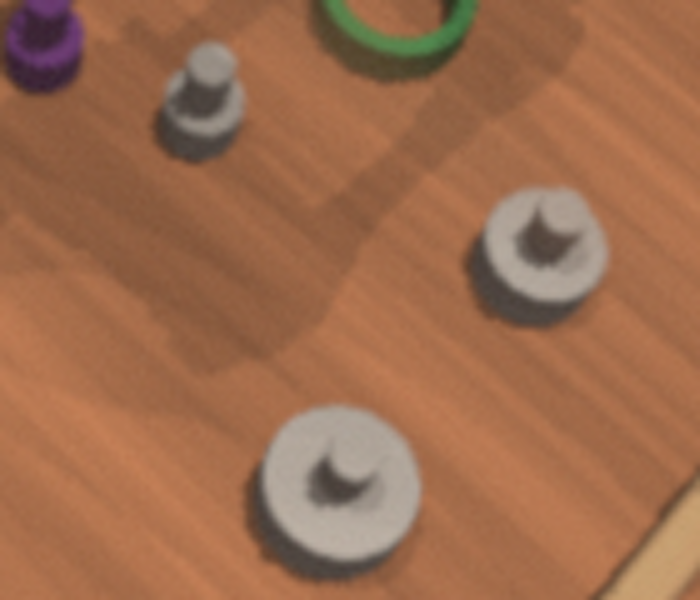

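Crop A shows the fork's upper face at about (124,338) around the post, with the post top at (103,272) and the pointer at (192,263). Crop B shows the post top at (386,47) and the upper face at the post at (372,130). Crop wA shows all three steel weights clearly, with the purple look-alike separate at (45,45).

Run:
```python
from h import *
import pickle
d=pickle.load(open('d0.pkl','rb'));S=d['scene'];Q=d['side']
A=lambda u,v:(100+u/5,90+v/5)
B=lambda u,v:(310+u/5,185+v/5)
C=lambda u,v:(260+u/5,215+v/5)
print('posttop',tri(ray(S,*A(103,272)),ray(Q,*B(386,47))))
print('posttop z140',onz(S,*A(103,272),140),onz(Q,*B(386,47),140))
print('forktop@post',tri(ray(S,*A(124,338)),ray(Q,*B(372,130))))
P=onz(S,*A(103,272),140)
for z in range(60,140,10): 
    a=proj(S,[P[0],P[1],z]);P2=onz(Q,*B(386,47),140);b=proj(Q,[P2[0],P2[1],z]); print(z,(a-[100,90])*5,(b-[310,185])*5)
print('pointer tip',onz(S,*A(185,268),115))
# pan rim ellipse
for n,im,x in(('scene',S,(100,90,110,60)),('side',Q,(310,200,100,60))):
    hsv=cv2.cvtColor(im['pixels'],cv2.COLOR_RGB2HSV); m=((hsv[...,1]<45)&(hsv[...,2]>150)).astype(np.uint8)
    k=np.zeros_like(m);k[x[1]:x[1]+x[3],x[0]:x[0]+x[2]]=1;m&=k
    c=max(cv2.findContours(m,0,1)[0],key=cv2.contourArea); h=cv2.convexHull(c); e=cv2.fitEllipse(h);print(n,e,'pan@123',onz(im,*e[0],123))
for n,z,u,v,zb,ub,vb in(('small',55,212,65,25,203,100),('med',58,565,210,28,545,246),('large',60.5,355,455,30.5,340,483)):
    print(n,onz(S,*C(u,v),z),onz(S,*C(ub,vb),zb))
```

```text
posttop (array([ 698.91878507, -252.68072856,  140.09036909]), np.float64(1.7504917526110417))
posttop z140 [ 698.45695662 -251.83790242  140.        ] [ 700.11069914 -252.94837688  140.        ]
forktop@post (array([ 700.0731504 , -253.60706504,   96.17730436]), np.float64(0.7775674540612484))
60 [147.98698213 388.87547708] [357.07638412 194.59161871]
70 [142.6740939  375.14785809] [360.56311077 176.91503938]
80 [137.27612777 361.18014115] [364.08573484 159.02466433]
90 [131.79131097 346.96659934] [367.64469361 140.91712362]
100 [126.21783588 332.50135028] [371.24042726 122.58899078]
110 [120.55386028 317.77835258] [374.87337854 104.03678224]
120 [114.79750784 302.79140259] [378.54399262  85.25695683]
130 [108.94686867 287.53413104] [382.25271676  66.24591532]
pointer tip [ 663.41834972 -251.96998536  115.        ]
scene ((166.79649353027344, 121.79024505615234), (46.55125427246094, 65.8448715209961), 77.33646392822266) pan@123 [ 580.4210382  -253.28305519  123.        ]
side ((364.0041198730469, 225.62669372558594), (54.86368942260742, 93.76715850830078), 83.02509307861328) pan@123 [ 596.28244378 -265.92643275  123.        ]
small [522.77868829 116.68172108  55.        ] [523.10717403 116.11553946  25.        ]
med [469.94656138 257.20414007  58.        ] [471.65813454 257.77868663  28.        ]
large [605.38329748 266.20831677  60.5       ] [606.2970227  266.17249347  30.5       ]
```

Fork upper face is at about z 96, so fork_mid is at about 83. That is about 32 mm below the unloaded pointer. For a 28 mm sink the upper face should be near 100; for 42 mm it should be near 86. So the medium weight, near (470,255). Moving above it.

Call:
play_rows --commands '[{"fingers":1,"dx":20,"dy":-10,"dz":0,"spin":0},{"fingers":1,"dx":30,"dy":-16,"dz":0,"spin":0},{"fingers":1,"dx":30,"dy":-16,"dz":0,"spin":0},{"fingers":1,"dx":30,"dy":-16,"dz":10,"spin":0},{"fingers":1,"dx":30,"dy":-16,"dz":15,"spin":0},{"fingers":1,"dx":30,"dy":-16,"dz":15,"spin":0},{"fingers":1,"dx":30,"dy":-16,"dz":15,"spin":0},{"fingers":1,"dx":30,"dy":-14,"dz":15,"spin":0},{"fingers":1,"dx":25,"dy":-10,"dz":10,"spin":0},{"fingers":1,"dx":0,"dy":0,"dz":0,"spin":0}]'

```text
t: 1.15
tcp_pos: [467.7, 257.2, 162.9]
eef_rot: [-2.215, -2.224, 0.005]
force: [0.0, -0.9, -0.0]
width: 85.5
grasp_force: 0.0
```

Run:
```python
from h import *
import pickle
d={n:arm.get_image(n) for n in("scene","side","wrist")}
pickle.dump(d,open('d1.pkl','wb'))
a=cv2.resize(d['wrist']['pixels'][:,:,::-1],(512,384))
cv2.imwrite('pics/w1.png',a)
S,Q,W=d['scene'],d['side'],d['wrist']
for P in([470.5,255,58],[470.5,255,28]): print('pred',proj(W,P))
s=arm.get_state();print(s['tcp_pos'],s['eef_rot'],s['width'])
cv2.imwrite('pics/fork2.png',cv2.resize(S['pixels'][80:200,100:240,::-1],(700,600),interpolation=cv2.INTER_CUBIC))
```

```text
pred [254.20618903 193.2785571 ]
pred [254.13239502 183.76276944]
[470.21913822 254.66106178 165.43612918] [ 2.22085438e+00  2.22124141e+00 -2.31052267e-04] 85.5678468444799
```

View pics/w1.png

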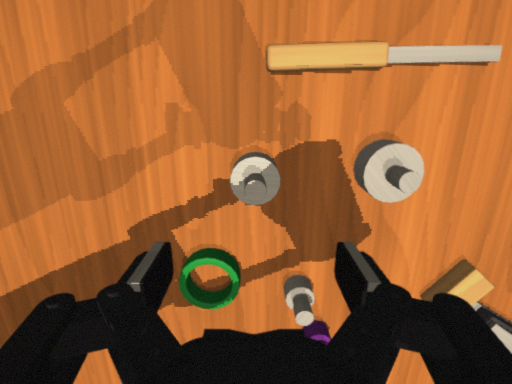

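View pics/fork2.png

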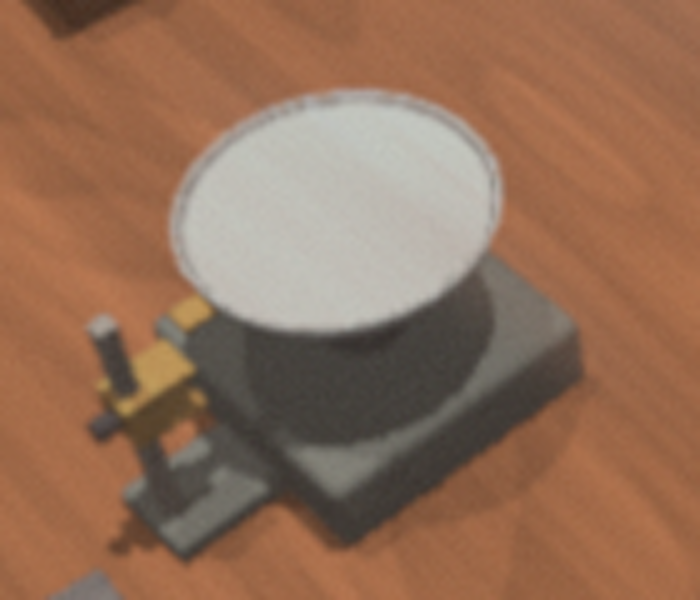

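The wrist view shows the medium weight with its body top centred at about (255,179) and knob top at about (255,182), and the fingers straddling it. The fork2 crop shows the pan unobstructed, the rim ellipse centred at about (336,212).

Run:
```python
from h import *
import pickle
d=pickle.load(open('d1.pkl','rb'));W,S,Q=d['wrist'],d['scene'],d['side']
p=W['pixels'];hsv=cv2.cvtColor(p,cv2.COLOR_RGB2HSV)
m=((hsv[...,1]<60)&(hsv[...,2]>60)).astype(np.uint8);k=np.zeros_like(m);k[140:215,220:290]=1;m&=k
c=max(cv2.findContours(m,0,1)[0],key=cv2.contourArea);print(cv2.minEnclosingCircle(c),cv2.boundingRect(c))
(u,v),r=cv2.minEnclosingCircle(c)
print('body',onz(W,u,v,28),'knob',onz(W,255,182,58),'r mm',np.linalg.norm(onz(W,u+r,v,28)-onz(W,u,v,28)))
print(np.round(W['extrinsics'],3).tolist(),W['dist'])
print('scene body', onz(S,260+545/5,215+246/5,28))
# medium via wrist+side, wrist+scene
print(tri(ray(W,255,182),ray(S,260+565/5,215+210/5)),tri(ray(W,255,182),ray(Q,256/1.5625,282/1.5625)))
# pan
for n,im,x in(('scene',S,(120,80,90,80)),('side',Q,(312,200,86,60))):
    hsv=cv2.cvtColor(im['pixels'],cv2.COLOR_RGB2HSV); m=((hsv[...,1]<45)&(hsv[...,2]>140)).astype(np.uint8)
    k=np.zeros_like(m);k[x[1]:x[1]+x[3],x[0]:x[0]+x[2]]=1;m=cv2.morphologyEx(m&k,cv2.MORPH_OPEN,np.ones((5,5),np.uint8))
    c=max(cv2.findContours(m,0,1)[0],key=cv2.contourArea); e=cv2.fitEllipse(cv2.convexHull(c));print(n,e,'pan@123',onz(im,*e[0],122))
print('manual scene',onz(S,100+336/5,80+212/5,122))
```

```text
((254.96665954589844, 178.5), 25.78351593017578) (231, 153, 49, 52)
body [471.31037358 260.37159634  28.        ] knob [471.17837202 265.36485806  58.        ] r mm 25.273442223761894
[[1.0, -0.001, 0.0, 469.817], [0.001, 0.953, 0.303, 332.825], [-0.0, -0.303, 0.953, 294.472], [0.0, 0.0, 0.0, 1.0]] [-0.03872553  0.          0.          0.          0.        ]
scene body [471.65813454 257.77868663  28.        ]
(array([470.17758652, 260.69951682,  55.56070264]), np.float64(7.902647888466907)) (array([473.70302374, 261.08957793,  47.51078489]), np.float64(5.508158678071913))
scene ((166.93588256835938, 121.85118865966797), (46.605438232421875, 66.05897521972656), 77.77303314208984) pan@123 [ 579.84925132 -253.82421858  122.        ]
side ((360.1315612792969, 226.05038452148438), (56.23844909667969, 83.5067138671875), 83.16876983642578) pan@123 [ 590.95084085 -260.53283717  122.        ]
manual scene [ 580.41539778 -252.01079954  122.        ]
```

Call:
play_rows --commands '[{"fingers":1,"dx":4,"dy":1,"dz":15,"spin":0},{"fingers":1,"dx":0,"dy":0,"dz":30,"spin":0},{"fingers":1,"dx":0,"dy":0,"dz":30,"spin":0},{"fingers":1,"dx":0,"dy":0,"dz":23,"spin":0},{"fingers":1,"dx":0,"dy":0,"dz":12,"spin":0},{"fingers":1,"dx":0,"dy":0,"dz":7,"spin":0},{"fingers":1,"dx":0,"dy":0,"dz":0,"spin":0},{"fingers":1,"dx":0,"dy":0,"dz":0,"spin":0}]'

```text
t: 2.1
tcp_pos: [471.8, 259.2, 49.5]
eef_rot: [2.221, 2.221, 0.003]
force: [0.5, -0.2, 0.2]
width: 85.2
grasp_force: 0.0
```

Run:
```python
from h import *
W=arm.get_image('wrist');cv2.imwrite('pics/w2.png',W['pixels'][:,:,::-1])
s=arm.get_state();print(s['tcp_pos'],s['width'],s['force'])
t=s['tcp_pos'];print('TCPpx',proj(W,t),'axis at z58',proj(W,[t[0],t[1],58]))
```

```text
[471.89277759 259.3080781   49.83632099] 85.49544429103317 [-0.3344293   0.71507075  1.02477253]
TCPpx [253.30125487 256.92769546] axis at z58 [253.33164199 265.58247378]
```

View pics/w2.png

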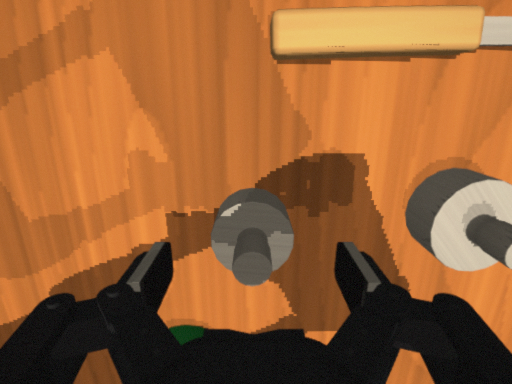

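The knob top is at (252,266) and the tool axis at that height projects to (253,266), so the gripper is centred. Closing, then a short lift.

Call:
play_rows --commands '[{"fingers":1,"dx":0,"dy":-1,"dz":2,"spin":0},{"fingers":-1,"dx":0,"dy":0,"dz":0,"spin":0},{"fingers":-1,"dx":0,"dy":0,"dz":0,"spin":0},{"fingers":-1,"dx":0,"dy":0,"dz":0,"spin":0},{"fingers":-1,"dx":0,"dy":0,"dz":0,"spin":0},{"fingers":-1,"dx":0,"dy":0,"dz":0,"spin":0},{"fingers":-1,"dx":0,"dy":0,"dz":0,"spin":0},{"fingers":-1,"dx":0,"dy":0,"dz":0,"spin":0}]'

```text
t: 2.95
tcp_pos: [470.2, 259.0, 46.4]
eef_rot: [2.221, 2.221, 0.001]
force: [0.9, 0.1, -0.1]
width: 17.0
grasp_force: 58.5
```

Call:
play_rows --commands '[{"fingers":-1,"dx":0,"dy":0,"dz":-5,"spin":0},{"fingers":-1,"dx":0,"dy":0,"dz":-15,"spin":0},{"fingers":-1,"dx":0,"dy":0,"dz":-25,"spin":0},{"fingers":-1,"dx":0,"dy":0,"dz":-30,"spin":0},{"fingers":-1,"dx":0,"dy":0,"dz":-30,"spin":0},{"fingers":-1,"dx":0,"dy":0,"dz":-25,"spin":0},{"fingers":-1,"dx":0,"dy":0,"dz":-20,"spin":0},{"fingers":-1,"dx":0,"dy":0,"dz":-10,"spin":0},{"fingers":-1,"dx":0,"dy":0,"dz":0,"spin":0}]'

```text
t: 3.85
tcp_pos: [470.4, 259.2, 208.3]
eef_rot: [2.221, 2.221, 0.004]
force: [-1.0, -0.6, -5.2]
width: 16.9
grasp_force: 59.0
```

Call:
play_rows --commands '[{"fingers":-1,"dx":-8,"dy":2,"dz":0,"spin":0},{"fingers":-1,"dx":-16,"dy":4,"dz":0,"spin":0},{"fingers":-1,"dx":-26,"dy":6,"dz":0,"spin":0},{"fingers":-1,"dx":-30,"dy":6,"dz":0,"spin":0},{"fingers":-1,"dx":-30,"dy":6,"dz":0,"spin":0},{"fingers":-1,"dx":-30,"dy":6,"dz":0,"spin":0},{"fingers":-1,"dx":-30,"dy":6,"dz":0,"spin":0},{"fingers":-1,"dx":-30,"dy":6,"dz":0,"spin":0},{"fingers":-1,"dx":-30,"dy":6,"dz":0,"spin":0},{"fingers":-1,"dx":-30,"dy":6,"dz":0,"spin":0}]'

```text
t: 4.85
tcp_pos: [523.2, -2.8, 204.1]
eef_rot: [-2.22, -2.219, 0.004]
force: [-0.2, -0.2, -5.1]
width: 16.8
grasp_force: 59.0
```

Call:
play_rows --commands '[{"fingers":-1,"dx":-30,"dy":6,"dz":0,"spin":0},{"fingers":-1,"dx":-30,"dy":6,"dz":0,"spin":0},{"fingers":-1,"dx":-30,"dy":6,"dz":0,"spin":0},{"fingers":-1,"dx":-30,"dy":6,"dz":0,"spin":0},{"fingers":-1,"dx":-30,"dy":6,"dz":0,"spin":0},{"fingers":-1,"dx":-30,"dy":6,"dz":0,"spin":0},{"fingers":-1,"dx":-30,"dy":7,"dz":0,"spin":0},{"fingers":-1,"dx":-24,"dy":6,"dz":0,"spin":0},{"fingers":-1,"dx":-12,"dy":4,"dz":0,"spin":0},{"fingers":-1,"dx":-6,"dy":3,"dz":0,"spin":0}]'

```text
t: 5.85
tcp_pos: [579.4, -254.0, 204.3]
eef_rot: [-2.221, -2.218, 0.002]
force: [0.9, -0.4, -4.3]
width: 17.5
grasp_force: 59.0
```

Call:
play_rows --commands '[{"fingers":-1,"dx":0,"dy":0,"dz":0,"spin":0},{"fingers":-1,"dx":0,"dy":0,"dz":0,"spin":0},{"fingers":-1,"dx":0,"dy":0,"dz":0,"spin":0}]'

```text
t: 6.15
tcp_pos: [580.1, -251.9, 206.5]
eef_rot: [-2.22, -2.223, -0.0]
force: [-0.2, -0.1, -5.2]
width: 17.2
grasp_force: 59.0
```

Run:
```python
from h import *
W=arm.get_image('wrist');Q=arm.get_image('side');
cv2.imwrite('pics/w3.png',np.hstack([cv2.resize(W['pixels'],(400,300)),cv2.resize(Q['pixels'][110:260,280:480],(400,300),interpolation=cv2.INTER_CUBIC)])[:,:,::-1])
s=arm.get_state();print(s['tcp_pos'],s['width'],s['force'])
t=s['tcp_pos'];print('target px',proj(W,[t[0],t[1],115]),proj(W,[580,-253,115]))
```

```text
[ 580.08603195 -252.06460013  206.64262801] 16.833185800736192 [ 0.049403   -0.04213085 -4.9645191 ]
target px [253.17438991 199.23717113] [253.07086947 200.2965268 ]
```

View pics/w3.png

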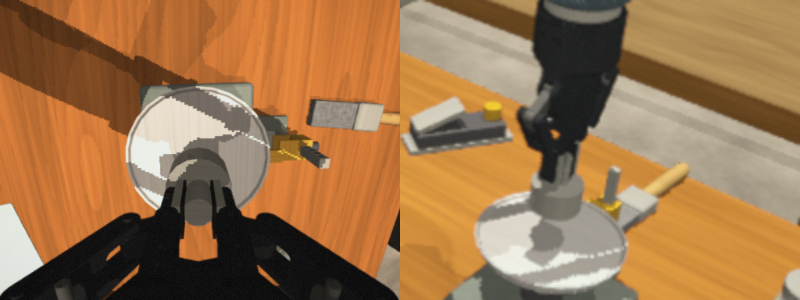

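Left is the wrist view: the pan centre is at about (198,152), directly below the tool axis. Right is the side view: the weight hangs upright over the pan. Lowering gently.

Call:
play_rows --commands '[{"fingers":-1,"dx":0,"dy":0,"dz":10,"spin":0},{"fingers":-1,"dx":0,"dy":0,"dz":12,"spin":0},{"fingers":-1,"dx":0,"dy":0,"dz":8,"spin":0},{"fingers":-1,"dx":0,"dy":0,"dz":5,"spin":0},{"fingers":-1,"dx":0,"dy":0,"dz":4,"spin":0},{"fingers":-1,"dx":0,"dy":0,"dz":4,"spin":0},{"fingers":-1,"dx":0,"dy":0,"dz":4,"spin":0},{"fingers":-1,"dx":0,"dy":0,"dz":4,"spin":0},{"fingers":-1,"dx":0,"dy":0,"dz":4,"spin":0},{"fingers":-1,"dx":0,"dy":0,"dz":4,"spin":0}]'

```text
t: 7.25
tcp_pos: [580.2, -253.1, 147.7]
eef_rot: [2.221, 2.221, 0.0]
force: [-0.3, 0.9, 0.1]
width: 16.8
grasp_force: 59.5
```

Call:
play_rows --commands '[{"fingers":-1,"dx":0,"dy":0,"dz":4,"spin":0},{"fingers":-1,"dx":0,"dy":0,"dz":4,"spin":0},{"fingers":-1,"dx":0,"dy":0,"dz":4,"spin":0},{"fingers":-1,"dx":0,"dy":0,"dz":2,"spin":0},{"fingers":-1,"dx":0,"dy":0,"dz":0,"spin":0},{"fingers":-1,"dx":0,"dy":0,"dz":0,"spin":0},{"fingers":-1,"dx":0,"dy":0,"dz":0,"spin":0},{"fingers":-1,"dx":0,"dy":0,"dz":0,"spin":0},{"fingers":-1,"dx":0,"dy":0,"dz":0,"spin":0}]'

```text
t: 8.15
tcp_pos: [580.2, -253.1, 133.5]
eef_rot: [2.221, 2.221, 0.0]
force: [0.4, -0.6, 0.3]
width: 17.0
grasp_force: 59.7
```

The force is about 0 at a 28 mm sink, so the pan carries the weight. Releasing and retreating.

Call:
play_rows --commands '[{"fingers":-0.3,"dx":0,"dy":0,"dz":0,"spin":0},{"fingers":-0.2,"dx":0,"dy":0,"dz":0,"spin":0},{"fingers":0,"dx":0,"dy":0,"dz":0,"spin":0},{"fingers":0.2,"dx":0,"dy":0,"dz":0,"spin":0},{"fingers":0.2,"dx":0,"dy":0,"dz":0,"spin":0},{"fingers":0.2,"dx":0,"dy":0,"dz":-10,"spin":0},{"fingers":0.2,"dx":0,"dy":0,"dz":-20,"spin":0},{"fingers":0.2,"dx":0,"dy":0,"dz":-30,"spin":0},{"fingers":0.2,"dx":0,"dy":0,"dz":-30,"spin":0},{"fingers":0.2,"dx":0,"dy":0,"dz":-20,"spin":0}]'

```text
t: 9.15
tcp_pos: [580.3, -253.2, 247.1]
eef_rot: [2.219, 2.219, 0.002]
force: [-1.0, -0.4, 0.8]
width: 51.4
grasp_force: 0.0
```

Call:
play_rows --commands '[{"fingers":0.2,"dx":20,"dy":0,"dz":-10,"spin":0},{"fingers":0.2,"dx":30,"dy":0,"dz":0,"spin":0},{"fingers":0.2,"dx":30,"dy":0,"dz":0,"spin":0},{"fingers":0.2,"dx":30,"dy":0,"dz":0,"spin":0},{"fingers":0.2,"dx":30,"dy":0,"dz":0,"spin":0},{"fingers":0.2,"dx":20,"dy":0,"dz":0,"spin":0},{"fingers":0.2,"dx":0,"dy":0,"dz":0,"spin":0},{"fingers":0.2,"dx":0,"dy":0,"dz":0,"spin":0},{"fingers":0.2,"dx":0,"dy":0,"dz":0,"spin":0},{"fingers":0.2,"dx":0,"dy":0,"dz":0,"spin":0}]'

```text
t: 10.15
tcp_pos: [579.9, -93.8, 253.1]
eef_rot: [-2.223, -2.22, 0.001]
force: [-0.7, -0.0, 0.6]
width: 50.9
grasp_force: 0.0
```

Run:
```python
from h import *
S=arm.get_image('scene');Q=arm.get_image('side');
cv2.imwrite('pics/end.png',np.hstack([cv2.resize(S['pixels'][90:210,90:220],(433,400),interpolation=cv2.INTER_CUBIC),cv2.resize(Q['pixels'][180:300,290:400],(366,400),interpolation=cv2.INTER_CUBIC)])[:,:,::-1])
s=arm.get_state();print(s['tcp_pos'],s['force'],s['t'])
f=400/120
print('pointer tip as predicted, z 87:',(proj(S,[685,-252,87])-[90,90])*f,'fork top tab z96:',(proj(S,[692,-252,96])-[90,90])*f,'bottom z70',(proj(S,[692,-252,70])-[90,90])*f)
```

```text
[579.93425989 -93.78724536 253.1248468 ] [-0.25900757 -0.35403428 -0.7523538 ] 10.25
pointer tip as predicted, z 87: [139.08060379 223.27754157] fork top tab z96: [127.04828451 220.2109941 ] bottom z70 [136.31777625 244.82508887]
```

View pics/end.png

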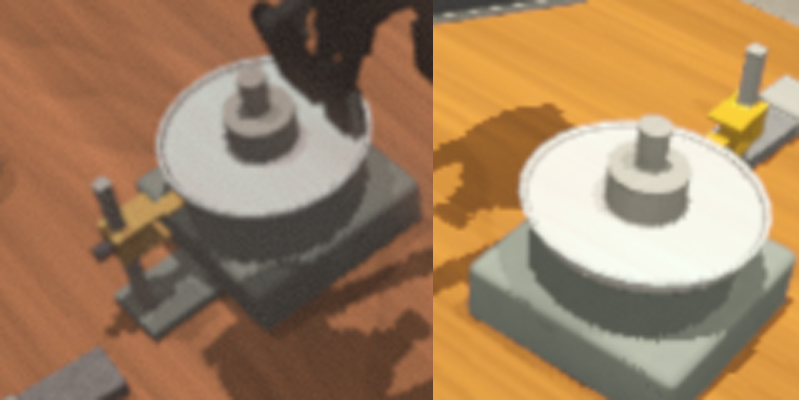

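The final view shows the medium weight upright at the pan centre. The pointer, at (172,203) in the left panel, reaches into the fork just below its upper tab. The pan is at z ≈ 87 and the fork middle at about 83–87, inside the 10 mm band. Nothing else was touched.

```bash
python3 -c "
from station import arm
print(arm.hand_in())"
```

```text
the job is handed in; nothing more can be done
None
```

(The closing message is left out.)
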